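# Set a musical movement against the pickup bar of the listening stand

## Robot

A 6-joint arm with a two-finger parallel gripper is mounted at the origin on the work surface. World frame = base frame: x ahead of the robot, y to its left, z up, the work surface at z = 0. Lengths are in m, angles in rad, forces in N, time in s.
With the tool pointing down it reaches from about 0.35 to 1 m from the base axis. Payload 7.1 kg.
Tool frame: the origin (TCP) lies at the very end of the fingers, on their centre line; the grasp point (between the pads) lies 19 mm behind it; z points along the fingers, y is the line along which they close (so a half turn about z gives the same grasp; the last joint's range is limited). The gripper opens to 85 mm and grips with 20 to 120 N. Pads are 22 mm wide; open, the fingers measure 114 mm over their backs; the gripper's body (76 mm by 85 mm) begins 54 mm behind the grasp point. The pads swing forward as they close: fully open they stand 13 mm farther back than shut.
Start: joints at [-0.019, 0.423, 1.63, -0, 1.089, -0.019], TCP at [0.625, 0, 0.231] pointing down, gripper open.
Joint ranges: [-3, 3], [-0.9, 2.11], [0.09, 2.58], [-1.31, 4.45], [0.11, 2.69], [-2.54, 2.54]. Speed limits (rad/s): [2.39, 2.39, 3.01, 3.14, 3.14, 3.14].

## Interface

Orientations are given as a unit quaternion [w, x, y, z].
In Python, from bench import * gives the robot as it stands. The module is installed in compiled form; this text tells all that it offers.
- The arm moves only by the tool carry_out, never from a script. Its argument "deltas" is a list of rows, each an object of numbers: "tx", "ty", "tz": the shift along the tool's x, y, z in m; "turn": the turn about the tool's z in degrees. In form: [{"tx": .., "ty": .., "tz": .., "turn": ..}, ...]. A call has 1 to 5 rows; each row shifts and turns the commanded pose from where the row before left it, along the tool's axes as they then stand; what a row does not reach is not made up. A row lasts 1/12 s, in which the tool goes at most 41.7 mm and 7.16 degrees, less where a joint would pass 70% of its speed; a pose out of reach is approached as far as the arm can. A call with a gripper value outside its range is refused whole. "hand" is the gripper command: -1 is fully open, 1 is shut, values between are in proportion, set as the call begins (left out, the last holds). The fingers move at their own pace and stop on an object; "newtons" is the grip in N (left out, the last holds). Time passes only in rows, so rows that do not move let the fingers close. It gives the time, the measured TCP pose, the force, the opening and the grip force at its end, in the units of the state.
- get_state(): the state, without advancing time (a new reading comes with each control period).
- capture(name): name is "scene" or "side" or "wrist"; returns (picture, depth): 400x640x3 uint8, red, green, blue; 400x640 float32, m along the optical axis (not along the pixel's ray), 0 where there is no reading.
- get_calibration(name): a dict with "fx", "fy", "cx", "cy" (pixels), "D" ([k1, k2, p1, p2, k3] as OpenCV has them; the pictures are not rectified), "R" (3x3) and "t" (3): a world point X has camera coordinates R X + t. Camera axes: x right, y down, z forward; pixel columns grow to the right and rows downward; lengths in m; the calibration is good to about 2 mm. A picture is of the moment at which its call begins: read the wrist's pose just before it. get_calibration takes no time and is no camera call; for the wrist camera it gives the pose at the moment of the call.
- sign_off(): hands the job in; it is judged then, once.
The state is a dict: "t": time; "joints": joint angles; "joint_velocities": joint speeds; "joint_efforts": joint torques, N m; "tool_pos": TCP position; "tool_rot": TCP orientation; "contact_force": force on the tool from outside, world axes, zero at the start; "ft_torque": the same for the moment, N m; "opening": finger opening in m; "gripper_force": force on a finger pad.
Only numpy, scipy, OpenCV 4.12 (cv2) and the standard library are available. Lean on these libraries where they do the work, as an engineer would, in place of code of your own. Each camera call takes 0.05 s, during which the arm holds its last target. There are 200 camera calls.

## Task

Pick up the musical movement and set it gently on the small platform of the listening stand, then slide it along the platform until it pushes the red sprung pickup bar back a little, with a light but definite push that does not strain the bar. Let go and leave it standing there square and flat, still touching the bar, centred across the platform's width with no edge hanging over. Leave everything else on the bench where it is.

Things in the scene. Friction and masses are not known exactly. Their poses are not given: they have to be found in the camera images.
- movement_c (a point): Musical movement, loose, about 0.55 kg: brass bedplate 76 (x) x 50 (y) x 6 mm; at its middle a flat-sided steel spring housing 34 (x) x 28 (y) mm, 6 to 44 mm above the underside: grip that across its 28 mm (y). Parts at the x ends are at most 25 mm high. This point: middle of the plate, 22 mm above its underside; z up, x along the 76 mm side. Either x end may face the bar.
- platform: Aluminium platform of the listening stand, 108 (x) x 60 (y) mm; origin at the centre of its top face, z up, x along its length towards the pickup bar. Top 46 mm above the bench. It rides on rubber springs, sinking about 1 mm per 4 N; load it with no more than 25 N. The movement drags on it with about as much force as it is pressed down (weight included), so the bar shows as a rise above that drag.
- pickup (a joint): Travel of the red pickup bar along the platform's +x, in m: 0 when free, grows as it is pushed back, end stop at 6 mm. The bar lies across the platform's +x end: 48 mm long (y), 8 mm thick (x), 1.5 to 14.5 mm above the platform top. Its spring takes 4 N per mm from the first touch. It needs at least 3 N to register the movement and is damaged above 14 N; aim for about 7 N.
- stand: Base of the listening stand, fixed to the bench, 120 (x) x 76 (y) mm, origin under its centre, right below the platform's. The pickup bar's carriage is clamped in a different place each time: the bar's near face, when free, is 29 to 43 mm from the platform's centre along +x; that is not measured and must be felt for. Friction on the platform keeps a released movement in touch with the bar.
- bell: Dented pewter bell, 62 mm across, 70 mm high; origin under its centre. Leave it.
- crank: Loose brass winding crank lying along its x, about 70 mm long and 22 mm high; origin under its middle. Leave it.
- pawl: Steel stop pawl lying flat, about 55 x 20 x 5 mm, long along x; origin under its middle. Leave it.
- loupe: Horn-rimmed loupe, 48 mm across, 36 mm high; origin under its centre. Leave it.
- jar: Small amber glass jar with brass cap, 48 mm across, 55 mm high; origin under its centre. Leave it.
- driver: Screwdriver with dark wooden handle lying along its x, about 150 mm long, 30 mm high at most. Leave it.
There are look-alikes about, which are no part of the job. What is shaped like the part that bears movement_c but turquoise is not meant.

How it is judged:
By the outcome, as a careful person would: the job done as asked, in the order asked, and still so for the second after the job is handed in, with the robot touching nothing.
It also fails if it takes over 54 s, if anything falls off the work surface, if the arm or the gripper's body presses on something with over 40 N, if the wrist force passes 120 N, or if a joint passes its speed limit or range.

## Working session

There is one attempt and no reset: what is moved stays moved. The work goes in short steps, Python scripts to look and compute and a tool call to move; the robot and the scene stay as the last step left them, time stands still between calls to the robot, and variables do not carry over. Pictures are saved under pics/ and viewed, at most 10 in all, crops included, and the job is handed in when it is done.

Besides the shell and the picture viewer there is one more tool, called after "Call:" as a command line: name --argument value ..., lists and objects as JSON in quotes. carry_out: Moves the arm, as the interface text tells. Its arguments: {"type":"object","properties":{"deltas":{"type":"array"},"hand":{"type":"number"},"newtons":{"type":"number"}},"required":["deltas"]}

```bash
mkdir -p pics
cat > h.py <<'E'
from bench import *
import numpy as np, cv2
def save(n,im): cv2.imwrite('pics/'+n+'.png',im[:,:,::-1])
def ray(c,uv):
    K=np.array([[c['fx'],0,c['cx']],[0,c['fy'],c['cy']],[0,0,1]])
    p=cv2.undistortPoints(np.array(uv,float).reshape(-1,1,2),K,np.array(c['D'])).reshape(-1,2)
    R=np.array(c['R']);t=np.array(c['t'])
    return -R.T@t,np.c_[p,np.ones(len(p))]@R
def onz(c,uv,z):
    o,d=ray(c,uv); return o+d*((z-o[2])/d[:,2])[:,None]
def cloud(c,depth):
    v,u=np.mgrid[0:400,0:640]
    o,d=ray(c,np.c_[u.ravel(),v.ravel()])
    return (o+d*depth.reshape(-1,1)).reshape(400,640,3)
E
python3 - <<'E'
from h import *
ims=[]
for n in("scene","side"):
    c=get_calibration(n);p,d=capture(n);ims.append(p);np.savez(n+'0',p=p,d=d)
    print(n,c['fx'],c['R'],c['t'])
    save(n+'0',p)
s=get_state();print(s['t'],s['contact_force'],s['tool_rot'],s['opening'])
E
```

```text
scene 492.17708562088455 [[-0.83121981  0.55594043 -0.00196581]
 [ 0.44857567  0.66859515 -0.59309392]
 [-0.32841056 -0.49387323 -0.80513088]] [ 0.46025082 -0.20096111  1.4364867 ]
side 404.3666328402098 [[ 0.75895149 -0.65110613 -0.00731126]
 [-0.37613902 -0.42921976 -0.82115153]
 [ 0.53151866  0.62596423 -0.57066339]] [-0.42555833  0.25520183  0.80844541]
0.1 [0.18255008 0.0808752  0.58605554] [-5.11540626e-04  7.07079541e-01  7.07133653e-01 -5.07786204e-04] 0.0856271128440782
```

View pics/scene0.png

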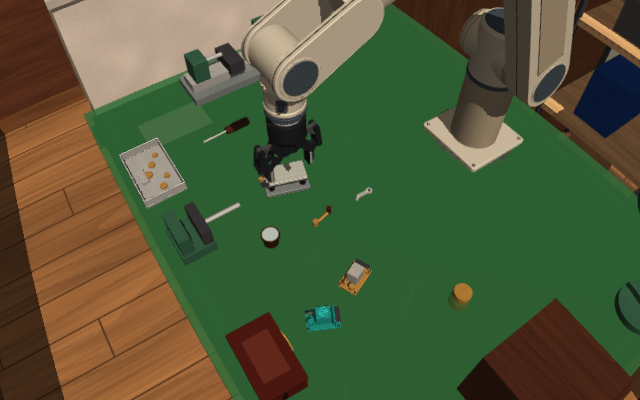

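View pics/side0.png

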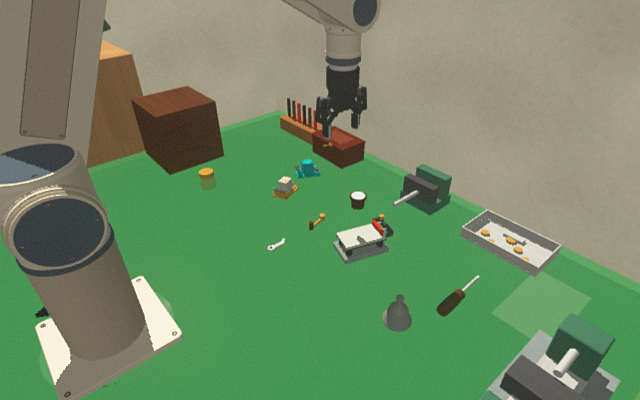

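Scene view: the brass/steel movement is at (355,274), and the turquoise look-alike at (322,317) is excluded by its colour. The stand platform is at (287,178), partly under the gripper. Side view: movement (285,187), look-alike (307,168), platform (362,238), with the red bar at (380,228).

Run:
```python
from h import *
for n,mv,pl,bar in (("scene",(355,274),(287,178),(263,180)),("side",(285,187),(362,238),(380,228))):
    c=get_calibration(n);print(n,onz(c,[mv],.02),onz(c,[pl],.046),onz(c,[bar],.055))
z=np.load('scene0.npz');a=cv2.resize(z['p'][225:345,280:410],None,fx=4,fy=4,interpolation=2)
z=np.load('side0.npz');b=cv2.resize(z['p'][150:270,265:400],None,fx=4,fy=4,interpolation=2)
b=cv2.resize(b,(400,480)); a=cv2.resize(a,(400,480))
save('crop1',np.hstack([a,b]))
w=get_calibration('wrist');print(w['R'],w['t'],w['fx'],w['cx'],w['cy'])
s=get_state();R=np.array(w['R']);print('cam',-R.T@w['t'],s['tool_pos'])
```

```text
scene [[0.57549685 0.1884253  0.02      ]] [[ 0.56603512 -0.12468785  0.046     ]] [[ 0.62409276 -0.14705555  0.055     ]]
side [[0.57240236 0.18219019 0.02      ]] [[ 0.55153069 -0.16089112  0.046     ]] [[ 0.60402943 -0.17018656  0.055     ]]
[[ 9.99998193e-01  8.38377353e-04 -1.70612632e-03]
 [ 1.28067147e-03 -9.60374755e-01  2.78708971e-01]
 [-1.40485736e-03 -2.78710652e-01 -9.60374093e-01]] [-0.62452145 -0.03663792  0.3792315 ] 317.3082996387391 321.97663067843916 203.3486297798456
cam [0.62510001 0.07103331 0.37334992] [6.24482978e-01 5.75926215e-05 2.30611013e-01]
```

View pics/crop1.png

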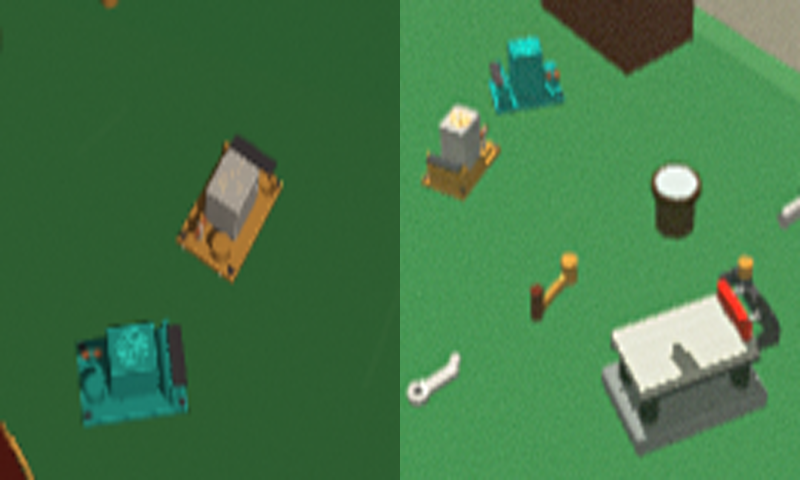

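The crop confirms it: the movement is the orange brass plate with a grey steel housing, and the turquoise one beside it is the look-alike. Next I move over the movement for a wrist view.

Call:
carry_out --deltas '[{"tx": 0.034, "ty": -0.01}, {"tx": 0.034, "ty": -0.01}, {"tx": 0.034, "ty": -0.01}, {"tx": 0.034, "ty": -0.01}, {"tx": 0.034, "ty": -0.01}]'

```text
$.deltas[0]: bad value
```

Call:
carry_out --deltas '[{"tx": 0}, {"tx": 0}, {"tx": 0}]'

```text
$.deltas[0]: bad value
```

Run:
```python
from h import *
s=get_state();print(s['t'],s['tool_pos'],s['tool_rot'])
out=[]
for n in("wrist","scene","side"):
    c=get_calibration(n);p,d=capture(n);np.savez(n+'1',p=p,d=d,c=np.array(c,dtype=object));out.append(p)
a=cv2.resize(out[0],(800,500));save('wrist1',a)
```

```text
0.1 [6.24482978e-01 5.75926215e-05 2.30611013e-01] [-5.11540626e-04  7.07079541e-01  7.07133653e-01 -5.07786204e-04]
```

View pics/wrist1.png

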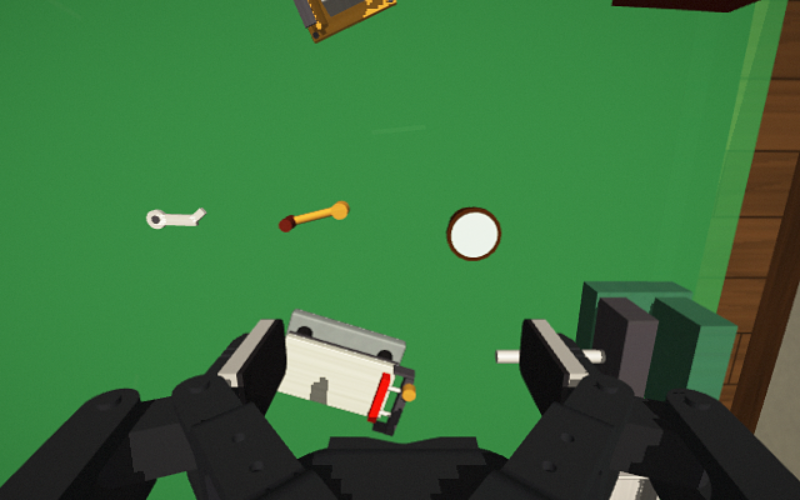

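The move was refused because each row needs all four keys. The picture from the start pose shows the platform at about (335,375) with the red bar at (380,397), and the movement just enters at the top, near (345,15).

Call:
carry_out --deltas '[{"tx": 0.034, "ty": -0.01, "tz": 0, "turn": 0}, {"tx": 0.034, "ty": -0.01, "tz": 0, "turn": 0}, {"tx": 0.034, "ty": -0.01, "tz": 0, "turn": 0}, {"tx": 0.034, "ty": -0.01, "tz": 0, "turn": 0}, {"tx": 0.034, "ty": -0.01, "tz": 0, "turn": 0}]'

```text
t: 0.67
tool_pos: [0.5743, 0.1714, 0.2313]
tool_rot: [-0.0, 0.707, 0.707, -0.0]
contact_force: [-0.5, -0.3, -0.9]
opening: 0.0855
gripper_force: 0.0
```

Call:
carry_out --deltas '[{"tx": 0, "ty": 0, "tz": 0, "turn": 0}, {"tx": 0, "ty": 0, "tz": 0, "turn": 0}, {"tx": 0, "ty": 0, "tz": 0, "turn": 0}]'

```text
t: 0.92
tool_pos: [0.575, 0.1699, 0.2313]
tool_rot: [0.0, 0.707, 0.707, -0.0]
contact_force: [0.3, -1.0, 0.4]
opening: 0.0853
gripper_force: 0.0
```

```bash
mv wrist1.npz wrist_start.npz
python3 - <<'E'
from h import *
s=get_state();print(s['t'],s['tool_pos'],s['tool_rot'])
out=[]
for n in("wrist","scene","side"):
    c=get_calibration(n);p,d=capture(n);np.savez(n+'1',p=p,d=d,c=np.array(c,dtype=object));out.append(p)
a=out[0][120:340,180:460];b=out[1][140:220,240:340]; b=cv2.resize(b,(275,220))
save('wrist2',cv2.resize(np.hstack([a,b]),(800,317)))
E
```

```text
0.9167 [0.57498949 0.16992761 0.2312563 ] [ 1.26825077e-04  7.06805620e-01  7.07407788e-01 -1.46253972e-04]
```

View pics/wrist2.png

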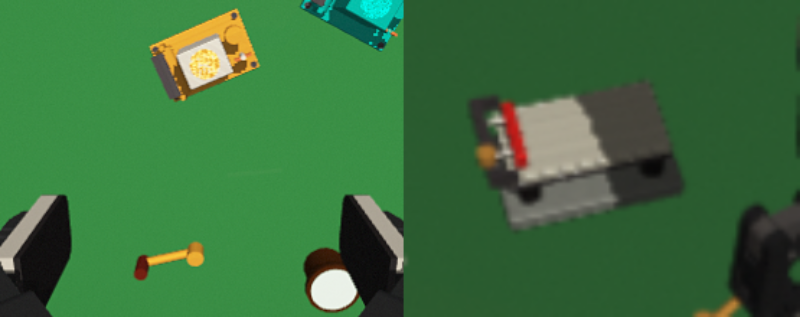

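The wrist crop (left) shows the whole movement at about crop (205,55), turned in the plane. The scene crop (right) shows the clear platform, about (590,130), with the bar at its left end at (515,135). Now I'll measure both.

```bash
cat >> h.py <<'E'
def load(f):
    z=np.load(f,allow_pickle=True);return z['p'],z['d'],z['c'].item()
def rect(P):
    (c,s,a)=cv2.minAreaRect((P[:,:2]*1000).astype(np.float32))
    if s[0]<s[1]: s=s[::-1];a+=90
    return np.round(c,1),np.round(s,1),round((a+90)%180-90,1)
def layer(f,near,r,lo,hi,trim=True):
    p,d,c=load(f);X=cloud(c,d)
    m=(d>0)&(X[...,2]>lo)&(X[...,2]<hi)&(np.hypot(X[...,0]-near[0],X[...,1]-near[1])<r)
    m=m.astype(np.uint8)
    n,l,st,_=cv2.connectedComponentsWithStats(m)
    k=1+np.argmax(st[1:,4]); v,u=np.where(l==k)
    z=np.median(X[l==k][:,2])
    cnt=max(cv2.findContours((l==k).astype(np.uint8),0,2)[0],key=len).reshape(-1,2)
    return len(v),z,rect(onz(c,cnt,z)), onz(c,cnt,z), (u.mean(),v.mean())
def tri(rs):
    A=np.zeros((3,3));b=np.zeros(3)
    for o,d in rs:
        d=d[0]/np.linalg.norm(d[0]);M=np.eye(3)-np.outer(d,d);A+=M;b+=M@o
    return np.linalg.solve(A,b)
E
python3 - <<'E'
from h import *
for f in('wrist1','scene1','side1'):
    print(f)
    for lo,hi in((.036,.06),(.003,.012)):
        try:r=layer(f+'.npz',(.574,.187),.06,lo,hi);print(' mov',r[0],r[1],r[2],r[4])
        except Exception as e:print(e)
    if f!='wrist1':
        r=layer(f+'.npz',(.575,-.14),.10,.038,.053);print(' plat',r[0],r[1],r[2],r[4])
R=[]
for f in('wrist1','scene1','side1'):
    p,d,c=load(f+'.npz');r=layer(f+'.npz',(.574,.187),.06,.036,.06);R.append(ray(c,[r[4]]))
print('tri housing top',tri(R[:2]),tri(R))
R=[]
for f in('scene1','side1'):
    p,d,c=load(f+'.npz');hsv=cv2.cvtColor(p,cv2.COLOR_RGB2HSV);X=cloud(c,d)
    m=((hsv[...,0]<6)|(hsv[...,0]>174))&(hsv[...,1]>170)&(hsv[...,2]>90)&(np.hypot(X[...,0]-.62,X[...,1]+.15)<.08)
    v,u=np.where(m);print(f,'red',m.sum(),u.mean(),v.mean(),np.median(X[m],0),rect(X[m]));R.append(ray(c,[(u.mean(),v.mean())]))
print('tri bar',tri(R))
E
```

```text
wrist1
 mov 875 0.044105575632120364 (array([574.3, 188.2]), array([33.9, 28.5]), 23.1) (np.float64(321.0102857142857), np.float64(163.6057142857143))
 mov 1165 0.006231231436894857 (array([574.4, 187.8]), array([75.6, 50. ]), 23.2) (np.float64(328.94334763948495), np.float64(151.05665236051502))
scene1
 mov 170 0.04285726062055745 (array([577.3, 189.3]), array([37. , 28.9]), 23.5) (np.float64(355.2823529411765), np.float64(270.2294117647059))
 mov 252 0.005978185754178411 (array([580.1, 190.1]), array([70.6, 52.6]), 20.1) (np.float64(352.8015873015873), np.float64(282.75))
 plat 740 0.04407038730022278 (array([ 569.4, -145.5]), array([122.3,  66.9]), -18.3) (np.float64(285.06891891891894), np.float64(173.30945945945945))
side1
 mov 81 0.04216585675265938 (array([573.1, 182. ]), array([42.5, 30.4]), 24.7) (np.float64(284.7283950617284), np.float64(180.7037037037037))
 mov 117 0.005149053234641876 (array([573.6, 182. ]), array([78.7, 49.6]), 20.1) (np.float64(286.29059829059827), np.float64(192.74358974358975))
 plat 770 0.044910962152999445 (array([ 566.2, -155.4]), array([130. ,  67.5]), -18.5) (np.float64(360.56233766233765), np.float64(236.27662337662338))
tri housing top [0.57435678 0.18669108 0.03445359] [0.57541685 0.18744138 0.03807066]
scene1 red 43 267.48837209302326 173.62790697674419 [ 0.60513672 -0.15359335  0.05823131] (array([ 603.5, -160.1]), array([49.7,  6.8]), 71.2)
side1 red 60 377.6 226.78333333333333 [ 0.59992864 -0.16620704  0.05871824] (array([ 623.7, -141.2]), array([108.6,  22.2]), 47.2)
tri bar [ 0.60392449 -0.16107515  0.05325227]
```

Call:
carry_out --deltas '[{"tx": 0.018, "ty": -0.001, "tz": 0.01, "turn": 6.7}, {"tx": 0, "ty": 0, "tz": 0.02, "turn": 6.7}, {"tx": 0, "ty": 0, "tz": 0.02, "turn": 6.7}, {"tx": 0, "ty": 0, "tz": 0.02, "turn": 6.7}, {"tx": 0, "ty": 0, "tz": 0.02, "turn": 6.7}]'

```text
t: 1.48
tool_pos: [0.5745, 0.1869, 0.1405]
tool_rot: [0.0, 0.883, 0.47, 0.0]
contact_force: [0.6, -1.0, -0.6]
opening: 0.0854
gripper_force: 0.0
```

Call:
carry_out --deltas '[{"tx": 0, "ty": 0, "tz": 0.02, "turn": 6.7}, {"tx": 0, "ty": 0, "tz": 0.01, "turn": 6.7}, {"tx": 0, "ty": 0, "tz": 0.01, "turn": 6.7}, {"tx": 0, "ty": 0, "tz": 0.0, "turn": 6.7}, {"tx": 0, "ty": 0, "tz": 0.0, "turn": 6.7}]'

```text
t: 1.9
tool_pos: [0.5739, 0.1866, 0.1002]
tool_rot: [0.0, 0.981, 0.196, -0.001]
contact_force: [1.3, -0.5, -0.6]
opening: 0.0859
gripper_force: 0.0
```

Call:
carry_out --deltas '[{"tx": 0, "ty": 0, "tz": 0, "turn": 0}, {"tx": 0, "ty": 0, "tz": 0, "turn": 0}, {"tx": 0, "ty": 0, "tz": 0, "turn": 0}]'

```text
t: 2.15
tool_pos: [0.5744, 0.1874, 0.1015]
tool_rot: [-0.0, 0.98, 0.201, 0.0]
contact_force: [0.6, 0.9, -0.3]
opening: 0.0854
gripper_force: 0.0
```

Run:
```python
from h import *
s=get_state();print(s['t'],s['tool_pos'],s['tool_rot'],s['joints'])
n='wrist';c=get_calibration(n);p,d=capture(n);np.savez(n+'2',p=p,d=d,c=np.array(c,dtype=object))
for lo,hi in((.036,.06),(.003,.012)): print(layer('wrist2.npz',(.574,.187),.06,lo,hi)[:3])
r1=layer('wrist1.npz',(.574,.187),.06,.036,.06);r2=layer('wrist2.npz',(.574,.187),.06,.036,.06)
print(tri([ray(load('wrist1.npz')[2],[r1[4]]),ray(c,[r2[4]])]))
from scipy.spatial.transform import Rotation as Ro
q=s['tool_rot'];M=Ro.from_quat([q[1],q[2],q[3],q[0]]).as_matrix();print(M)
e=np.array([.5743,.188,0])-s['tool_pos'];print(M.T@e, np.degrees(np.arctan2(M[1,1],M[0,1])))
```

```text
2.15 [0.57436067 0.18741457 0.10145755] [-1.43345744e-06  9.79686151e-01  2.00536834e-01  1.54074185e-04] [ 2.95723394e-01  5.63045869e-01  1.75407011e+00 -3.54408546e-05
  8.24169614e-01  1.46273207e+00]
(2112, np.float64(0.044117834439110284), (array([575.9, 188.5]), array([35.2, 27.8]), 23.2))
(2640, np.float64(0.006180368265320785), (array([576.1, 188.7]), array([73.9, 49.8]), 23.1))
[0.57431382 0.18761706 0.0379008 ]
[[ 9.19569909e-01  3.92926319e-01  3.01313768e-04]
 [ 3.92926318e-01 -9.19569956e-01  6.46037754e-05]
 [ 3.02463612e-04  5.89864218e-05 -9.99999953e-01]]
[ 0.00014355 -0.00056816  0.10145757] -66.86329344655437
```

Call:
carry_out --deltas '[{"tx": 0.001, "ty": 0, "tz": 0.03, "turn": 0}, {"tx": 0, "ty": 0, "tz": 0.025, "turn": 0}, {"tx": 0, "ty": 0, "tz": 0.018, "turn": 0}, {"tx": 0, "ty": 0, "tz": 0.01, "turn": 0}, {"tx": 0, "ty": 0, "tz": 0.005, "turn": 0}]'

```text
t: 2.62
tool_pos: [0.5742, 0.1881, 0.0119]
tool_rot: [0.0, 0.98, 0.2, -0.001]
contact_force: [0.3, -0.1, 0.3]
opening: 0.0854
gripper_force: 0.0
```

Call:
carry_out --deltas '[{"tx": 0, "ty": 0, "tz": 0, "turn": 0}, {"tx": 0, "ty": 0, "tz": 0, "turn": 0}, {"tx": 0, "ty": 0, "tz": 0, "turn": 0}, {"tx": 0, "ty": 0, "tz": 0, "turn": 0}, {"tx": 0, "ty": 0, "tz": 0, "turn": 0}]' --hand 0.1 --newtons 40

```text
t: 3.03
tool_pos: [0.5755, 0.1886, 0.0143]
tool_rot: [-0.0, 0.98, 0.199, 0.001]
contact_force: [0.4, -1.1, -1.4]
opening: 0.0386
gripper_force: 0.0
```

Call:
carry_out --deltas '[{"tx": 0, "ty": 0, "tz": 0, "turn": 0}, {"tx": 0, "ty": 0, "tz": 0, "turn": 0}, {"tx": 0, "ty": 0, "tz": 0, "turn": 0}, {"tx": 0, "ty": 0, "tz": 0, "turn": 0}, {"tx": 0, "ty": 0, "tz": 0, "turn": 0}]' --hand 1

```text
t: 3.45
tool_pos: [0.5755, 0.1885, 0.0142]
tool_rot: [-0.0, 0.98, 0.199, 0.001]
contact_force: [-1.1, -0.2, 6.3]
opening: 0.0275
gripper_force: 41.5
```

Call:
carry_out --deltas '[{"tx": 0, "ty": 0, "tz": -0.005, "turn": 0}, {"tx": 0, "ty": 0, "tz": -0.015, "turn": 0}, {"tx": 0, "ty": 0, "tz": -0.03, "turn": 0}, {"tx": 0, "ty": 0, "tz": -0.03, "turn": 0}, {"tx": 0, "ty": 0, "tz": -0.03, "turn": 0}]'

```text
t: 3.87
tool_pos: [0.5736, 0.188, 0.1234]
tool_rot: [0.0, 0.98, 0.199, -0.002]
contact_force: [0.3, 0.8, -5.0]
opening: 0.0274
gripper_force: 40.6
```

Call:
carry_out --deltas '[{"tx": 0, "ty": 0, "tz": -0.02, "turn": 5}, {"tx": 0, "ty": 0, "tz": -0.01, "turn": 6}, {"tx": 0, "ty": 0, "tz": -0.01, "turn": 6}, {"tx": 0, "ty": 0, "tz": 0, "turn": 6}, {"tx": 0, "ty": 0, "tz": 0, "turn": 6}]'

```text
t: 4.28
tool_pos: [0.5744, 0.1883, 0.1636]
tool_rot: [0.0, 0.998, -0.055, -0.0]
contact_force: [0.6, -1.0, -6.2]
opening: 0.0273
gripper_force: 40.8
```

Call:
carry_out --deltas '[{"tx": 0, "ty": 0, "tz": 0, "turn": 6}, {"tx": 0, "ty": 0, "tz": 0, "turn": 6}, {"tx": 0, "ty": 0, "tz": 0, "turn": 0}, {"tx": 0, "ty": 0, "tz": 0, "turn": 0}, {"tx": 0, "ty": 0, "tz": 0, "turn": 0}]'

```text
t: 4.7
tool_pos: [0.5745, 0.1883, 0.1629]
tool_rot: [0.0, 0.988, -0.155, -0.0]
contact_force: [-0.2, 0.5, -5.5]
opening: 0.0273
gripper_force: 40.7
```

Run:
```python
from h import *
# refine platform: white top pixels by colour+height in start wrist view, and scene1/side1
p,d,c=load('scene1.npz') if 0 else load('side1.npz')
for f in('scene1','side1'):
    p,d,c=load(f+'.npz');X=cloud(c,d);hsv=cv2.cvtColor(p,cv2.COLOR_RGB2HSV)
    m=(d>0)&(abs(X[...,2]-.0445)<.0065)&(np.hypot(X[...,0]-.57,X[...,1]+.147)<.09)&(hsv[...,1]<90)
    m=cv2.morphologyEx(m.astype(np.uint8),cv2.MORPH_OPEN,np.ones((3,3)))
    cnt=max(cv2.findContours(m,0,2)[0],key=cv2.contourArea).reshape(-1,2)
    print(f,rect(onz(c,cnt,.046)),len(cnt))
s=get_state();print(s['tool_pos'],s['contact_force'],s['joints'])
```

```text
scene1 (array([ 559.7, -141.9]), array([100.9,  64.2]), -18.3) 53
side1 (array([ 555.1, -152.8]), array([108.1,  67.1]), -18.5) 58
[0.57445122 0.18827946 0.16290832] [-0.17050355  0.46027576 -5.46066801] [2.97034084e-01 4.77624673e-01 1.72397075e+00 3.91184585e-06
 9.41040933e-01 2.17897661e+00]
```

Call:
carry_out --deltas '[{"tx": 0.005, "ty": 0.02, "tz": 0, "turn": 0.5}, {"tx": 0, "ty": 0.035, "tz": 0, "turn": 0}, {"tx": 0, "ty": 0.035, "tz": 0, "turn": 0}, {"tx": 0, "ty": 0.035, "tz": 0, "turn": 0}, {"tx": 0, "ty": 0.035, "tz": 0, "turn": 0}]'

```text
t: 5.12
tool_pos: [0.5282, 0.0339, 0.1632]
tool_rot: [0.0, 0.987, -0.159, -0.0]
contact_force: [1.2, -1.2, -5.2]
opening: 0.0273
gripper_force: 41.0
```

Call:
carry_out --deltas '[{"tx": 0, "ty": 0.035, "tz": 0, "turn": 0}, {"tx": 0, "ty": 0.035, "tz": 0, "turn": 0}, {"tx": 0, "ty": 0.035, "tz": 0, "turn": 0}, {"tx": 0, "ty": 0.035, "tz": 0, "turn": 0}, {"tx": 0, "ty": 0.024, "tz": 0, "turn": 0}]'

```text
t: 5.53
tool_pos: [0.4758, -0.1227, 0.1634]
tool_rot: [0.0, 0.987, -0.16, -0.0]
contact_force: [0.9, 0.5, -5.0]
opening: 0.0275
gripper_force: 41.2
```

Call:
carry_out --deltas '[{"tx": 0, "ty": 0, "tz": 0, "turn": 0}, {"tx": 0, "ty": 0, "tz": 0, "turn": 0}, {"tx": 0, "ty": 0, "tz": 0, "turn": 0}]'

```text
t: 5.78
tool_pos: [0.4771, -0.1203, 0.1634]
tool_rot: [-0.0, 0.987, -0.16, 0.0]
contact_force: [0.1, 0.3, -5.9]
opening: 0.0276
gripper_force: 41.6
```

Run:
```python
from h import *
s=get_state();print(s['t'],s['tool_pos'],s['tool_rot'],s['contact_force'])
n='wrist';c=get_calibration(n);p,d=capture(n);np.savez(n+'3',p=p,d=d,c=np.array(c,dtype=object))
save('wrist3',p)
r=layer('wrist3.npz',(.556,-.148),.075,.040,.052);print(r[:3])
```

```text
5.7833 [ 0.47712773 -0.12034195  0.1634137 ] [-1.33113136e-04  9.87038083e-01 -1.60486113e-01  1.10468527e-04] [ 0.09089473  0.27827844 -5.87419596]
(10033, np.float64(0.04593484433117273), (array([ 559.8, -147.1]), array([107. ,  59.7]), -18.4))
```

View pics/wrist3.png

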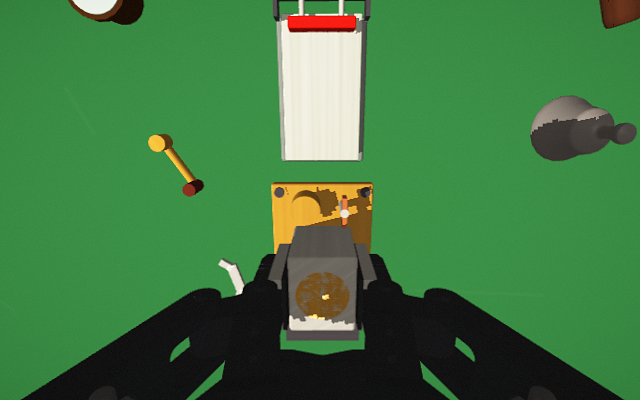

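The wrist view shows the white platform spanning columns 282–362 and rows 12–160, with the red bar at rows 15–31. The held brass plate has its leading edge at row 183, columns 272–374. Now I'll measure the held plate relative to the platform.

Run:
```python
from h import *
from scipy.spatial.transform import Rotation as Ro
p,d,c=load('wrist3.npz');X=cloud(c,d);hsv=cv2.cvtColor(p,cv2.COLOR_RGB2HSV)
s=get_state();T=s['tool_pos'];q=s['tool_rot'];M=Ro.from_quat([q[1],q[2],q[3],q[0]]).as_matrix()
ty=np.degrees(np.arctan2(M[1,0],M[0,0]));print('tool x yaw',ty)
# plate: orange
m=(hsv[...,0]>8)&(hsv[...,0]<30)&(hsv[...,1]>120)&(d>0);m[:175]=0;m[250:]=0;m[:,:260]=0;m[:,385:]=0
print('z hist',np.percentile(X[m][:,2],[5,25,50,75]))
zp=np.percentile(X[m][:,2],40)
# lateral edges by rows, in tool coords
def tool(P):return (P-T)@M
E=[]
for v in range(190,235,3):
    u=np.where(m[v])[0]
    if len(u)<2: continue
    E.append(tool(onz(c,[(u.min()-.5,v),(u.max()+.5,v)],zp)))
E=np.array(E)*1000
print('L y',np.round(E[:,0,1],1));print('R y',np.round(E[:,1,1],1))
F=[]
for u in range(276,370,8):
    v=np.where(m[:,u])[0]
    if len(v):F.append(tool(onz(c,[(u,v.min()-.5)],zp))[0])
F=np.array(F)*1000;print('front x',np.round(F[:,0],1),'slope deg',np.degrees(np.polyfit(F[:,1],F[:,0],1)[0]))
# platform side edges
z=.046;w=(d>0)&(abs(X[...,2]-z)<.004)
A=[tool(onz(c,[(np.where(w[v,250:400])[0].min()+249.5,v),(np.where(w[v,250:400])[0].max()+250.5,v)],z)) for v in range(40,155,5)]
A=np.array(A)*1000
for k in(0,1):
    f=np.polyfit(A[:,k,0],A[:,k,1],1,);print('edge',k,np.degrees(np.arctan(f[0])),f[1],np.std(A[:,k,1]-np.polyval(f,A[:,k,0])))
mid=A.mean(1);print('mid y',np.round(mid[::4],1))
v=np.where(w[100:175,322])[0].max()+100.5;print('near end x',tool(onz(c,[(322,v)],z))*1000)
r=((hsv[...,0]<6)|(hsv[...,0]>174))&(hsv[...,1]>170)&(hsv[...,2]>60);r[60:]=0;r[:,:270]=0;r[:,380:]=0
vv,uu=np.where(r);cnt=max(cv2.findContours(r.astype(np.uint8),0,2)[0],key=len).reshape(-1,2)
print('bar z',np.percentile(X[r][:,2],[5,50,95]))
P=tool(onz(c,cnt,.0605))*1000;print('bar x range',P[:,0].min(),P[:,0].max(),'y',P[:,1].min(),P[:,1].max())
```

```text
tool x yaw -18.428942912472063
z hist [0.15402594 0.15496774 0.15551551 0.15628898]
L y [-25.1 -25.2 -24.8 -24.8 -24.9 -25.  -25.  -25.1 -25.2 -24.8 -24.8 -24.9
 -25.  -25.  -25.1]
R y [24.8 24.8 24.9 25.  25.  24.6 24.7 24.7 24.8 24.4 24.9 24.5 24.6 24.6
 24.7]
front x [38.2 38.2 38.2 38.2 38.2 38.2 38.2 38.2 38.2 38.2 38.2 38.2] slope deg -0.004299778825783591
edge 0 -0.32831554601705315 -29.214673981471165 0.22164028715640005
edge 1 -0.12371565523056907 29.538864638704794 0.2342591016497521
mid y [[122.4  -0.2 117.4]
 [108.5  -0.2 117.4]
 [ 94.3  -0.2 117.4]
 [ 79.6  -0.2 117.4]
 [ 64.5  -0.2 117.4]
 [ 48.8   0.2 117.4]]
near end x [[ 33.04076402   0.17580146 117.35758196]]
bar z [0.05436905 0.06028007 0.06163223]
bar x range 125.21745041279975 134.66051058296347 y -24.11543013405507 23.16075606324759
```

Tool and platform are already aligned: lateral offset under 0.3 mm, yaw under 0.3°. In tool x, the platform centre is at 87 mm and the bar face at about 125 mm. The plate front is at 38 mm and its underside 14 mm below the TCP. I'll set it down about 8 mm short of the bar.

Call:
carry_out --deltas '[{"tx": 0.02, "ty": 0, "tz": 0, "turn": 0}, {"tx": 0.03, "ty": 0, "tz": 0.01, "turn": 0}, {"tx": 0.02, "ty": 0, "tz": 0.02, "turn": 0}, {"tx": 0.009, "ty": 0, "tz": 0.02, "turn": 0}, {"tx": 0, "ty": 0, "tz": 0.02, "turn": 0}]'

```text
t: 6.25
tool_pos: [0.5556, -0.1451, 0.0929]
tool_rot: [0.0, 0.987, -0.159, 0.002]
contact_force: [-0.0, 0.4, -5.2]
opening: 0.0274
gripper_force: 41.6
```

Call:
carry_out --deltas '[{"tx": 0, "ty": 0, "tz": 0.015, "turn": 0}, {"tx": 0, "ty": 0, "tz": 0.01, "turn": 0}, {"tx": 0, "ty": 0, "tz": 0.003, "turn": 0}, {"tx": 0, "ty": 0, "tz": 0, "turn": 0}, {"tx": 0, "ty": 0, "tz": 0, "turn": 0}]'

```text
t: 6.67
tool_pos: [0.5526, -0.1452, 0.0659]
tool_rot: [0.0, 0.987, -0.16, 0.0]
contact_force: [-0.0, 0.4, -5.1]
opening: 0.0275
gripper_force: 41.4
```

```bash
cat >> h.py <<'E'
O=np.array([.47712773,-.12034195,.1634137]);a_=np.radians(-18.43)
def st():
    s=get_state();e=np.array(s['tool_pos'])-O;f=np.array(s['contact_force']);q=s['tool_rot']
    ax=np.array([np.cos(a_),np.sin(a_)]);ay=np.array([np.sin(a_),-np.cos(a_)])
    print('t',round(s['t'],2),'tx ty mm',np.round([e[:2]@ax*1e3,e[:2]@ay*1e3],2),'z',round(s['tool_pos'][2],4),'f',np.round([f[:2]@ax,f[:2]@ay,f[2]],1),'yaw',round(np.degrees(2*np.arctan2(q[2],q[1])),2),'tq',np.round(s['ft_torque'],2))
E
python3 -c "
from h import *
st()"
```

```text
t 6.67 tx ty mm [79.42 -0.28] z 0.0659 f [-0.1 -0.4 -5.1] yaw -18.45 tq [-0.   -0.06  0.03]
```

Call:
carry_out --deltas '[{"tx": 0, "ty": 0, "tz": 0.003, "turn": 0}, {"tx": 0, "ty": 0, "tz": 0.002, "turn": 0}, {"tx": 0, "ty": 0, "tz": 0, "turn": 0}, {"tx": 0, "ty": 0, "tz": 0, "turn": 0}]'

```text
t: 7.0
tool_pos: [0.552, -0.1456, 0.0607]
tool_rot: [0.0, 0.987, -0.161, 0.0]
contact_force: [0.5, -0.9, -5.7]
opening: 0.0275
gripper_force: 41.6
```

Call:
carry_out --deltas '[{"tx": 0, "ty": 0, "tz": 0.0005, "turn": 0}, {"tx": 0, "ty": 0, "tz": 0.0005, "turn": 0}, {"tx": 0, "ty": 0, "tz": 0, "turn": 0}, {"tx": 0, "ty": 0, "tz": 0, "turn": 0}]'

```text
t: 7.33
tool_pos: [0.5521, -0.1456, 0.0595]
tool_rot: [0.0, 0.987, -0.161, 0.0]
contact_force: [-0.4, 0.0, -3.7]
opening: 0.0275
gripper_force: 41.9
```

Call:
carry_out --deltas '[{"tx": 0, "ty": 0, "tz": 0.0005, "turn": 0}, {"tx": 0, "ty": 0, "tz": 0.0005, "turn": 0}, {"tx": 0, "ty": 0, "tz": 0, "turn": 0}, {"tx": 0, "ty": 0, "tz": 0, "turn": 0}]'

```text
t: 7.67
tool_pos: [0.5521, -0.1456, 0.0586]
tool_rot: [0.0, 0.987, -0.161, 0.0]
contact_force: [-0.5, -1.1, 0.6]
opening: 0.0274
gripper_force: 42.3
```

Set down; the platform now carries the movement's weight. Next, slide and watch the force.

Call:
carry_out --deltas '[{"tx": 0.001, "ty": 0, "tz": 0, "turn": 0}, {"tx": 0.001, "ty": 0, "tz": 0, "turn": 0}, {"tx": 0.001, "ty": 0, "tz": 0, "turn": 0}, {"tx": 0.001, "ty": 0, "tz": 0, "turn": 0}]'

```text
t: 8.0
tool_pos: [0.5554, -0.1466, 0.0583]
tool_rot: [-0.0, 0.987, -0.161, -0.0]
contact_force: [-4.3, 1.5, 1.7]
opening: 0.0271
gripper_force: 42.4
```

```bash
python3 -c "
from h import *
st()"
```

```text
t 8.0 tx ty mm [82.61  0.17] z 0.0583 f [-4.6 -0.1  1.7] yaw -18.5 tq [ 0.14  0.49 -0.03]
```

Call:
carry_out --deltas '[{"tx": 0.0005, "ty": 0, "tz": 0, "turn": 0}, {"tx": 0.0005, "ty": 0, "tz": 0, "turn": 0}, {"tx": 0, "ty": 0, "tz": 0, "turn": 0}]'

```text
t: 8.25
tool_pos: [0.5568, -0.1471, 0.0583]
tool_rot: [-0.0, 0.987, -0.161, 0.0]
contact_force: [-2.2, 1.4, 2.1]
opening: 0.0276
gripper_force: 42.5
```

```bash
python3 -c "
from h import *
st()"
```

```text
t 8.25 tx ty mm [84.01  0.19] z 0.0583 f [-2.5 -0.7  2.1] yaw -18.5 tq [0.22 0.39 0.05]
```

Call:
carry_out --deltas '[{"tx": 0.0005, "ty": 0, "tz": 0, "turn": 0}, {"tx": 0.0005, "ty": 0, "tz": 0, "turn": 0}, {"tx": 0, "ty": 0, "tz": 0, "turn": 0}]'

```text
t: 8.5
tool_pos: [0.5577, -0.1474, 0.0583]
tool_rot: [-0.0, 0.987, -0.161, 0.0]
contact_force: [-2.2, 0.6, 1.2]
opening: 0.0275
gripper_force: 42.5
```

```bash
python3 -c "
from h import *
st()"
```

```text
t 8.5 tx ty mm [85.02  0.22] z 0.0583 f [-2.3  0.1  1.2] yaw -18.5 tq [0.21 0.45 0.02]
```

Call:
carry_out --deltas '[{"tx": 0.0005, "ty": 0, "tz": 0, "turn": 0}, {"tx": 0.0005, "ty": 0, "tz": 0, "turn": 0}]'

```text
t: 8.67
tool_pos: [0.5585, -0.1477, 0.0583]
tool_rot: [-0.0, 0.987, -0.161, -0.0]
contact_force: [-3.3, 1.4, 0.9]
opening: 0.0275
gripper_force: 42.5
```

Call:
carry_out --deltas '[{"tx": 0.0005, "ty": 0, "tz": 0, "turn": 0}, {"tx": 0.0005, "ty": 0, "tz": 0, "turn": 0}]'

```text
t: 8.83
tool_pos: [0.5596, -0.1481, 0.0583]
tool_rot: [0.0, 0.987, -0.161, 0.0]
contact_force: [-3.6, 0.5, 1.4]
opening: 0.0272
gripper_force: 42.5
```

```bash
python3 -c "
from h import *
st()"
```

```text
t 8.83 tx ty mm [86.99  0.23] z 0.0583 f [-3.6  0.6  1.4] yaw -18.5 tq [0.13 0.41 0.04]
```

Call:
carry_out --deltas '[{"tx": 0.0005, "ty": 0, "tz": 0, "turn": 0}]'

```text
t: 8.92
tool_pos: [0.5601, -0.1482, 0.0583]
tool_rot: [0.0, 0.987, -0.161, 0.0]
contact_force: [-3.6, 0.7, 1.0]
opening: 0.0272
gripper_force: 42.5
```

```bash
python3 -c "
from h import *
st()"
```

```text
t 8.92 tx ty mm [87.5   0.25] z 0.0583 f [-3.6  0.5  1. ] yaw -18.5 tq [ 0.16  0.49 -0.01]
```

Call:
carry_out --deltas '[{"tx": 0.0005, "ty": 0, "tz": 0, "turn": 0}]'

```text
t: 9.0
tool_pos: [0.5605, -0.1484, 0.0583]
tool_rot: [0.0, 0.987, -0.161, -0.0]
contact_force: [-3.6, 0.2, 1.3]
opening: 0.0273
gripper_force: 42.5
```

```bash
python3 -c "
from h import *
st()"
```

```text
t 9.0 tx ty mm [87.97  0.28] z 0.0583 f [-3.5  1.   1.3] yaw -18.5 tq [ 0.15  0.56 -0.05]
```

Call:
carry_out --deltas '[{"tx": 0.0005, "ty": 0, "tz": 0, "turn": 0}]'

```text
t: 9.08
tool_pos: [0.561, -0.1485, 0.0583]
tool_rot: [0.0, 0.987, -0.161, -0.0]
contact_force: [-3.2, 1.1, 1.9]
opening: 0.0273
gripper_force: 42.5
```

Call:
carry_out --deltas '[{"tx": 0.0005, "ty": 0, "tz": 0, "turn": 0}]'

```text
t: 9.17
tool_pos: [0.5615, -0.1487, 0.0583]
tool_rot: [-0.0, 0.987, -0.161, -0.0]
contact_force: [-3.3, 1.8, 2.1]
opening: 0.0272
gripper_force: 42.5
```

Call:
carry_out --deltas '[{"tx": 0.0005, "ty": 0, "tz": 0, "turn": 0}]'

```text
t: 9.25
tool_pos: [0.562, -0.1489, 0.0583]
tool_rot: [0.0, 0.987, -0.161, 0.0]
contact_force: [-4.1, 0.8, 2.1]
opening: 0.0277
gripper_force: 42.5
```

```bash
python3 -c "
from h import *
st()"
```

```text
t 9.25 tx ty mm [89.5   0.24] z 0.0583 f [-4.2  0.6  2.1] yaw -18.5 tq [ 0.15  0.46 -0.05]
```

Call:
carry_out --deltas '[{"tx": 0.0005, "ty": 0, "tz": 0, "turn": 0}]'

```text
t: 9.33
tool_pos: [0.5624, -0.149, 0.0583]
tool_rot: [-0.0, 0.987, -0.161, 0.0]
contact_force: [-3.7, 2.0, 2.1]
opening: 0.0274
gripper_force: 42.5
```

Call:
carry_out --deltas '[{"tx": 0.0005, "ty": 0, "tz": 0, "turn": 0}]'

```text
t: 9.42
tool_pos: [0.5628, -0.1491, 0.0583]
tool_rot: [-0.0, 0.987, -0.161, -0.0]
contact_force: [-4.0, 1.2, 2.0]
opening: 0.0275
gripper_force: 42.5
```

Run:
```python
from h import *
st()
c=get_calibration('wrist');p,d=capture('wrist');np.savez('wrist4',p=p,d=d,c=np.array(c,dtype=object))
p2,_=capture('side')
save('wrist4',np.hstack([cv2.resize(p[60:220,220:420],(500,400),interpolation=2),cv2.resize(p2[200:260,325:400],(300,240)).repeat(1,0) if 0 else cv2.resize(p2[200:260,340:385],(300,400),interpolation=2)]))
```

```text
t 9.42 tx ty mm [90.4   0.24] z 0.0583 f [-4.2  0.1  2. ] yaw -18.5 tq [ 0.19  0.59 -0.  ]
```

View pics/wrist4.png

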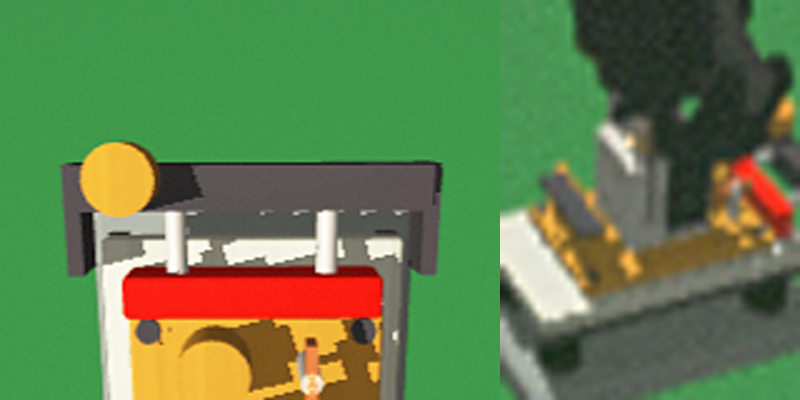

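The wrist crop shows the plate edge right at the red bar (around (255,318)), centred between the platform edges. The force hasn't risen yet, so I continue in fine steps.

Call:
carry_out --deltas '[{"tx": 0.0005, "ty": 0, "tz": 0, "turn": 0}]'

```text
t: 9.6
tool_pos: [0.563, -0.1492, 0.0582]
tool_rot: [-0.0, 0.987, -0.161, -0.0]
contact_force: [-5.3, 1.3, 1.1]
opening: 0.0276
gripper_force: 42.5
```

Call:
carry_out --deltas '[{"tx": 0.0005, "ty": 0, "tz": 0, "turn": 0}]'

```text
t: 9.68
tool_pos: [0.5632, -0.1493, 0.0582]
tool_rot: [-0.0, 0.987, -0.161, -0.001]
contact_force: [-6.3, 2.4, 2.1]
opening: 0.0275
gripper_force: 42.6
```

```bash
python3 -c "
from h import *
st()"
```

```text
t 9.68 tx ty mm [90.84  0.22] z 0.0582 f [-6.7 -0.3  2.1] yaw -18.49 tq [0.34 0.85 0.07]
```

Call:
carry_out --deltas '[{"tx": 0.0005, "ty": 0, "tz": 0, "turn": 0}]'

```text
t: 9.77
tool_pos: [0.5634, -0.1493, 0.0581]
tool_rot: [-0.0, 0.987, -0.161, -0.001]
contact_force: [-6.4, 3.0, 2.8]
opening: 0.0276
gripper_force: 42.6
```

Call:
carry_out --deltas '[{"tx": 0.0005, "ty": 0, "tz": 0, "turn": 0}]'

```text
t: 9.85
tool_pos: [0.5636, -0.1494, 0.058]
tool_rot: [-0.0, 0.987, -0.161, -0.001]
contact_force: [-8.3, 2.6, 2.4]
opening: 0.0275
gripper_force: 42.7
```

```bash
python3 -c "
from h import *
st()"
```

```text
t 9.85 tx ty mm [91.21  0.26] z 0.058 f [-8.7  0.1  2.4] yaw -18.49 tq [0.34 1.   0.09]
```

Call:
carry_out --deltas '[{"tx": 0.0006, "ty": 0, "tz": 0, "turn": 0}]'

```text
t: 9.93
tool_pos: [0.5638, -0.1495, 0.058]
tool_rot: [-0.0, 0.987, -0.161, -0.002]
contact_force: [-8.3, 2.6, 3.2]
opening: 0.0272
gripper_force: 42.7
```

Call:
carry_out --deltas '[{"tx": 0.0006, "ty": 0, "tz": 0, "turn": 0}]'

```text
t: 10.02
tool_pos: [0.5641, -0.1496, 0.0579]
tool_rot: [-0.0, 0.987, -0.161, -0.002]
contact_force: [-10.5, 3.3, 4.4]
opening: 0.0277
gripper_force: 42.8
```

Call:
carry_out --deltas '[{"tx": 0, "ty": 0, "tz": 0, "turn": 0}, {"tx": 0, "ty": 0, "tz": 0, "turn": 0}]'

```text
t: 10.18
tool_pos: [0.564, -0.1496, 0.0578]
tool_rot: [-0.0, 0.987, -0.161, -0.002]
contact_force: [-8.4, 3.4, 3.3]
opening: 0.0272
gripper_force: 42.8
```

```bash
python3 -c "
from h import *
st()"
```

```text
t 10.18 tx ty mm [91.68  0.26] z 0.0578 f [-9.  -0.6  3.3] yaw -18.49 tq [0.44 1.19 0.06]
```

Call:
carry_out --deltas '[{"tx": 0.0005, "ty": 0, "tz": 0, "turn": 0}, {"tx": 0, "ty": 0, "tz": -0.0003, "turn": 0}, {"tx": 0, "ty": 0, "tz": 0, "turn": 0}]'

```text
t: 10.43
tool_pos: [0.5642, -0.1496, 0.058]
tool_rot: [-0.0, 0.987, -0.161, -0.002]
contact_force: [-8.3, 3.6, 3.7]
opening: 0.0269
gripper_force: 42.8
```

```bash
python3 -c "
from h import *
st()"
```

```text
t 10.43 tx ty mm [91.89  0.27] z 0.058 f [-9.1 -0.8  3.7] yaw -18.49 tq [0.51 1.26 0.04]
```

Call:
carry_out --deltas '[{"tx": 0, "ty": 0, "tz": 0, "turn": 0}, {"tx": 0, "ty": 0, "tz": 0, "turn": 0}, {"tx": 0, "ty": 0, "tz": 0, "turn": 0}]' --newtons 20

```text
t: 10.68
tool_pos: [0.5642, -0.1496, 0.058]
tool_rot: [-0.0, 0.987, -0.161, -0.002]
contact_force: [-8.4, 3.1, 2.8]
opening: 0.0275
gripper_force: 42.8
```

```bash
python3 -c "
from h import *
st()"
```

```text
t 10.68 tx ty mm [91.88  0.27] z 0.058 f [-9.  -0.3  2.8] yaw -18.49 tq [0.42 1.33 0.07]
```

Call:
carry_out --deltas '[{"tx": 0, "ty": 0, "tz": 0, "turn": 0}, {"tx": 0, "ty": 0, "tz": 0, "turn": 0}, {"tx": 0, "ty": 0, "tz": 0, "turn": 0}, {"tx": 0, "ty": 0, "tz": 0, "turn": 0}]' --hand 0.1

```text
t: 11.02
tool_pos: [0.5673, -0.1507, 0.0589]
tool_rot: [0.0, 0.987, -0.161, 0.001]
contact_force: [-0.2, 0.1, 0.2]
opening: 0.038
gripper_force: 0.0
```

```bash
python3 -c "
from h import *
st();print(get_state()['opening'])"
```

```text
t 11.02 tx ty mm [95.15  0.26] z 0.0589 f [-0.3  0.   0.2] yaw -18.5 tq [-0.03  0.01  0.04]
0.03803682780695804
```

Call:
carry_out --deltas '[{"tx": 0, "ty": 0, "tz": -0.01, "turn": 0}, {"tx": 0, "ty": 0, "tz": -0.02, "turn": 0}, {"tx": 0, "ty": 0, "tz": -0.03, "turn": 0}, {"tx": 0, "ty": 0, "tz": -0.03, "turn": 0}, {"tx": 0, "ty": 0, "tz": -0.03, "turn": 0}]'

```text
t: 11.43
tool_pos: [0.5664, -0.1504, 0.1806]
tool_rot: [0.0, 0.987, -0.161, 0.0]
contact_force: [0.1, 0.6, -0.5]
opening: 0.0383
gripper_force: 0.0
```

Call:
carry_out --deltas '[{"tx": -0.03, "ty": 0, "tz": 0, "turn": 0}, {"tx": -0.03, "ty": 0, "tz": 0, "turn": 0}, {"tx": -0.02, "ty": 0, "tz": 0, "turn": 0}, {"tx": 0, "ty": 0, "tz": 0, "turn": 0}, {"tx": 0, "ty": 0, "tz": 0, "turn": 0}]'

```text
t: 11.85
tool_pos: [0.4904, -0.1249, 0.1797]
tool_rot: [0.0, 0.987, -0.161, 0.001]
contact_force: [0.5, 0.2, -0.5]
opening: 0.0384
gripper_force: 0.0
```

Run:
```python
from h import *
st();s=get_state();T=np.array(s['tool_pos'])
c=get_calibration('wrist');p,d=capture('wrist');np.savez('wrist5',p=p,d=d,c=np.array(c,dtype=object))
save('wrist5',cv2.resize(p[20:270,180:460],(784,700))[:600])
def loc(P):
    e=P-O;ax=np.array([np.cos(a_),np.sin(a_)]);ay=np.array([np.sin(a_),-np.cos(a_)])
    return np.c_[e[:,:2]@ax,e[:,:2]@ay]*1e3
for lo,hi in((.079,.1),(.041,.0472),(.0485,.0545)):
    n,z,r,P,_=layer('wrist5.npz',(.562,-.149),.08,lo,hi);L=loc(P);print(n,round(z,4),r,'x',np.round([L[:,0].min(),L[:,0].max()],1),'y',np.round([L[:,1].min(),L[:,1].max()],1))
hsv=cv2.cvtColor(p,cv2.COLOR_RGB2HSV)
r=((hsv[...,0]<6)|(hsv[...,0]>174))&(hsv[...,1]>170)&(hsv[...,2]>60)
n,l,sta,_=cv2.connectedComponentsWithStats(r.astype(np.uint8));k=1+np.argmax(sta[1:,4])
cnt=max(cv2.findContours((l==k).astype(np.uint8),0,2)[0],key=len).reshape(-1,2)
L=loc(onz(c,cnt,.0595));print('bar x',L[:,0].min(),L[:,0].max(),'y',L[:,1].min(),L[:,1].max(),sta[k])
```

```text
t 11.85 tx ty mm [14.    0.11] z 0.1797 f [ 0.4 -0.3 -0.5] yaw -18.49 tq [0.05 0.   0.  ]
1930 0.0886 (array([ 562.7, -148.7]), array([33.1, 27.3]), -18.4) x [ 73.6 106.7] y [-13.8  13.5]
2542 0.0446 (array([ 559.8, -147. ]), array([106.5,  59.8]), -18.4) x [ 33.5 140.1] y [-30.8  29.1]
2466 0.0506 (array([ 563.2, -149.1]), array([76.1, 49.2]), -18.3) x [ 52.7 128.8] y [-24.6  24.6]
bar x 126.6277346836536 135.7039806952022 y -24.307699113622558 22.74190847325678 [290  42  63  14 780]
```

View pics/wrist5.png

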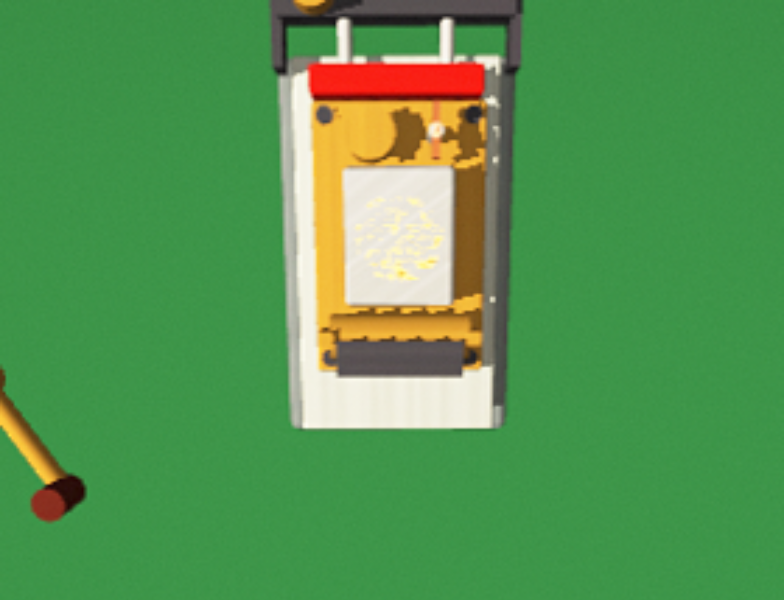

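The movement stands square and centred on the platform with its front edge against the bar: plate y is ±24.6 mm and its yaw matches the platform's. The bar sits about 1.4 mm behind its free position, at crop (397,80), and nothing overhangs. Handing in.

```bash
python3 -c "
from bench import *
print(sign_off())"
```

```text
the job is handed in; nothing more can be done
None
```

The movement is on the platform, square and centred with no overhang, and still touching the pickup bar; it pushed the bar back about 1.7 mm (roughly 7 N), and after release the camera shows the bar still about 1.4 mm back; handed in at about 12 s.

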